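Push a sample plunger home and lock its bayonet handle

ROBOT

A 7-joint arm with a two-finger parallel gripper is mounted at the origin on the work surface. World frame = base frame: x ahead of the robot, y to its left, z up, the work surface at z = 0. Lengths are in m, angles in rad, forces in N, time in s.
With the tool pointing down it reaches from about 0.35 to 0.9 m from the base axis. Payload 8.1 kg.
Tool frame: the origin (TCP) lies on the centre line of the jaws, within the pads' length; the fingertips stand 17 mm ahead of it and the grasp point (between the pads) lies 2 mm behind it; z points along the fingers, y is the direction in which the jaws open and shut (so a half turn about z gives the same grasp; the last joint's range is limited). The gripper opens to 92 mm and grips with 3 to 60 N. Pads are 19 mm wide; open, the fingers measure 130 mm over their backs; the gripper's body (75 mm by 190 mm) begins 47 mm behind the grasp point.
Start: joints at [1.053, 0.434, 0.025, 1.573, -0.012, 1.134, -0.075], TCP at [0.252, -0.572, 0.244] pointing down, gripper open.
Joint ranges: [-2.62, 2.62], [-0.44, 2.09], [-1.27, 1.32], [0.08, 2.57], [-1.32, 4.46], [0.12, 2], [-2.74, 2.74]. Speed limits (rad/s): [2.22, 2.22, 3.01, 3.01, 3.14, 3.14, 3.14].

INTERFACE

Orientations are given as a rotation vector (axis times angle).
In Python, from cell import arm, imaging, job gives the robot as it stands.
- The arm moves only by the tool jog_arm, never from a script. Its argument "moves" is a list of rows, each an object with "fingers": the closure, from -1 (fully open) to 1 (shut); "xyz": the shift along the tool's x, y, z in cm, a list of three; "angular": the turn, a rotation vector about the tool's x, y, z in rad, a list of three. In form: [{"fingers": fingers, "xyz": [dx, dy, dz], "angular": [ax, ay, az]}, ...]. A call has 1 to 12 rows; each row is the pose to reach, as a shift and turn from the pose commanded when the call began, along the tool's axes at that moment; what a row does not reach only later rows make up. A row lasts 1/8 s, in which the tool goes at most 62.5 mm and 10.7 degrees, less where a joint would pass 70% of its speed; a pose out of reach is approached as far as the arm can. A call with a gripper value outside its range is refused whole. The fingers move at their own pace and stop on an object; "grip_force" is the grip in N (left out, the last holds). Time passes only in rows, so rows that repeat a pose let the fingers close. It gives the time, the measured TCP pose, the force and the opening at its end, in the units of the state.
- arm.observe(): the state, without advancing time (a new reading comes with each control period).
- imaging.get_image(name): name is "scene" or "top"; returns the picture (480x640x3 uint8, red, green, blue); there is no depth.
- imaging.camera_params(name): a dict with "fx", "fy", "cx", "cy" (pixels), "rvec" (rotation vector, rad) and "tvec" (3), from world to camera coordinates, as OpenCV has them. Camera axes: x right, y down, z forward; pixel columns grow to the right and rows downward; lengths in m; the calibration is good to about 2 mm. A picture is of the moment at which its call begins. camera_params takes no time and is no camera call.
- job.sign_off(): hands the job in, once; it reports no verdict.
The state is a dict: "clock": time; "joints": joint angles; "dq": joint speeds; "joint_efforts": joint torques, N m; "position": TCP position; "ee_rot": TCP orientation; "force": force on the tool from outside, world axes, zero at the start; "ft_torque": the same for the moment, N m; "width": opening from 0.0 (shut) to 1.0 (fully open).
Only numpy, scipy, OpenCV 4.12 (cv2) and the standard library are available. Lean on these libraries where they do the work, as an engineer would, in place of code of your own. Each camera call takes 0.05 s, during which the arm holds its last target. There are 200 camera calls.

TASK

Feed the sample into the integrating sphere: push the black-knobbed handle along its L-shaped slot in the silver barrel, towards the blue sphere, until it stops at the corner. Then swing the handle over and down through the cross leg of the slot until it stops, so that the plunger is locked home, and take the hand away. Only push the handle from outside with closed fingers, never take it between them, and leave the loose things lying around the instrument where they are.

Things in the scene. Friction and masses are not known exactly. Their poses are not given: they have to be found in the camera images.
- feeder: The fixed instrument: a dark blue sphere with a silver level barrel (46 mm across) on its side, on a black base plate 110 x 250 x 12 mm. Origin: on the bench, straight below the slot's corner. z is up, y runs along the barrel towards the sphere, x is the side to which the handle swings down. Barrel axis: the line x = 0, z = 105 mm, from y = -92 to +45 mm.
- slot_corner (a point): The corner of the L-shaped slot, on top of the barrel (feeder x = y = 0, z = 128 mm). The long leg (14 mm wide) comes along the barrel's top from y = -50 mm. The cross leg (11 mm wide) goes from here round the barrel's +x side for 60 degrees. Until the handle is within 3 mm of y = 0 the slot lets it lean by only about 7 degrees.
- sphere_center (a point): Centre of the blue integrating sphere, 96 mm across (flange 106 mm), at feeder y = 97 mm, z = 105 mm. A capped port stands on top of it, up to z = 175 mm, and a bracket behind it (y = 151 to 163 mm, up to z = 147 mm).
- plunger (a joint): How far the plunger (inside the barrel), with its handle, has been pushed towards the sphere, in m: 0 withdrawn, 0.050 home against its stop (handle at y = 0 of the feeder). It stays where it is left; about 3 N move it.
- handle (a joint): Turn of the handle about the barrel's axis, in rad: 0 upright, growing as it swings over to the feeder's +x side, 1.047 (60 degrees) against the end of the cross leg. It stays where it is left; about 1.5 N at the knob turn it.
- knob (a point): Centre of the handle's black ball knob, 20 mm across, 58 mm from the barrel's axis. Below it the bare steel stem is 8 mm thick and stands 25 mm out of the barrel.
- stem (a point): Middle of the handle's bare steel stem, 36 mm from the barrel's axis.
- sample_cup_center (a point): Middle of a loose spare sample cup, a round aluminium piece 34 mm across and 30 mm high. Leave it alone.
- port_plug_center (a point): Middle of a loose black port plug, 42 mm across and 32 mm high. Leave it alone.
- vial_center (a point): Middle of a loose glass vial with a white cap, 26 mm across and 55 mm high. Leave it alone.
- driver: A loose screwdriver with a black handle, 160 mm long, lying on the bench along its own x axis. Leave it alone.

How it is judged:
On the way, in this order (a step that is already met when the one before it is completed fails the run):
1. the plunger is pushed home, with the handle at the corner of the slot (value of joint plunger above 0.0465 m and value of joint handle below 0.5 rad), for 0.1 s.
2. the handle is swung to the end of the cross leg (value of joint plunger above 0.0455 m and value of joint handle above 0.96 rad), for 0.2 s.
At the end, for the whole second after the job is handed in: The plunger is home (at least 45.5 of its 50 mm) and its handle is turned to the end of the cross leg (at least 55 of 60 degrees), at rest, with the hand away; the loose things are within 20 mm of where they began (all of step 2 and velocity of joint handle between -0.05 and 0.05 rad/s and velocity of joint plunger between -0.005 and 0.005 m/s and distance of each of sample_cup_center, port_plug_center, vial_center, driver from where it was at the start of the episode below 0.02 m); the robot touches nothing.
It fails at once if the handle is taken between the fingers (distance between the grasp point and knob below 0.013 m or distance between the grasp point and stem below 0.009 m or (x of the grasp point in the frame of knob between -0.007 and 0.007 m and y of the grasp point in the frame of knob between -0.007 and 0.007 m and z of the grasp point in the frame of knob between 0 and 0.022 m)).
It fails at once if a loose thing is pushed or lifted out of its place (distance of any of sample_cup_center, port_plug_center, vial_center, driver from where it was at the start of the episode above 0.02 m).
It also fails if it takes over 45 s, if anything falls off the work surface, if the arm or the gripper's body presses on something with over 40 N, if the wrist force passes 120 N, or if a joint passes its speed limit or range.

## Working session

There is one attempt and no reset: what is moved stays moved. The work goes in short steps, Python scripts to look and compute and a tool call to move; the robot and the scene stay as the last step left them, time stands still between calls to the robot, and variables do not carry over. Pictures are saved under pics/ and viewed, about 8 in all and at most 12, crops included, and the job is handed in when it is done.

Besides the shell and the picture viewer there is one more tool, called as a command line: name --argument value ..., lists and objects as JSON in quotes. jog_arm: Moves the arm, as the interface text tells. Its arguments: {"type":"object","properties":{"moves":{"type":"array"},"grip_force":{"type":"number"}},"required":["moves"]}

```bash
mkdir -p pics; python3 - <<'E'
from cell import arm, imaging
import cv2
for n in("scene","top"):
    cv2.imwrite(f"pics/{n}0.png",imaging.get_image(n)[:,:,::-1]); print(n,imaging.camera_params(n))
print(arm.observe())
E
```

```text
scene {'fx': 515.9275721891535, 'fy': 515.9275721891535, 'cx': 315.8634589153066, 'cy': 238.33317256529503, 'rvec': array([ 2.33506116,  0.95452356, -0.30322881]), 'tvec': array([-0.44325745, -0.22001573,  1.09130275])}
top {'fx': 538.1764160818917, 'fy': 538.1764160818917, 'cx': 319.71825888190455, 'cy': 246.06762064088883, 'rvec': array([ 2.18344297e+00, -2.23311000e+00, -2.19126608e-03]), 'tvec': array([0.08834614, 0.55892064, 0.90751544])}
{'clock': 0.1, 'joints': array([ 1.05338092,  0.43512892,  0.02495174,  1.57399621, -0.0115927 ,
        1.13401506, -0.07509139]), 'dq': array([-0.00084068, -0.00247007, -0.00130527, -0.00240454,  0.00072323,
        0.00127775,  0.00053138]), 'joint_efforts': array([ 3.95068826e-03, -6.69122815e+01,  9.88452360e-01, -3.15148652e+01,
       -6.05273922e-02,  3.74625146e-02,  6.18994613e-05]), 'position': array([ 0.25167514, -0.57161141,  0.24304217]), 'ee_rot': array([-3.07296141e+00, -6.46594542e-01,  6.43294173e-04]), 'force': array([-0.43514037,  0.66759057,  0.13824055]), 'ft_torque': array([-0.02115902, -0.01974589,  0.01975376]), 'width': 1.0002296504677346}
```

View pics/scene0.png

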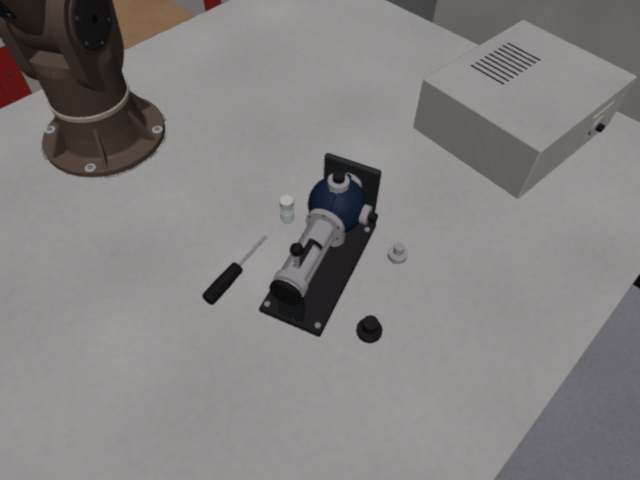

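View pics/top0.png

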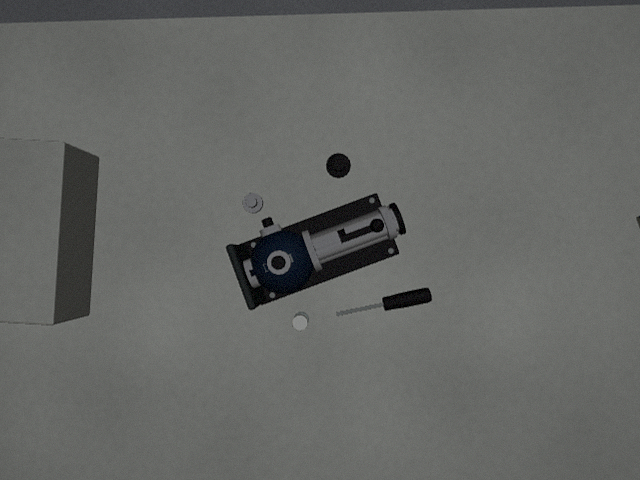

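The scene view shows the knob near (297,250) and the sphere at (337,205). In the top view the knob is at (377,226), the slot corner near (341,236) and the port cap at (280,262). The loose things stand to either side of the instrument. I'll zoom in on both.

```bash
python3 - <<'E'
import cv2,numpy as np
a=cv2.imread("pics/top0.png")[180:320,220:420]; b=cv2.imread("pics/scene0.png")[150:340,250:400]
a=cv2.resize(a,(800,560),interpolation=cv2.INTER_CUBIC); a=np.clip(a*1.8,0,255).astype(np.uint8)
b=cv2.resize(b,(474,600),interpolation=cv2.INTER_CUBIC)
cv2.imwrite("pics/c1.png",a);cv2.imwrite("pics/c2.png",np.clip(b*1.4,0,255).astype(np.uint8))
E
```

```text
(no output)
```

View pics/c1.png

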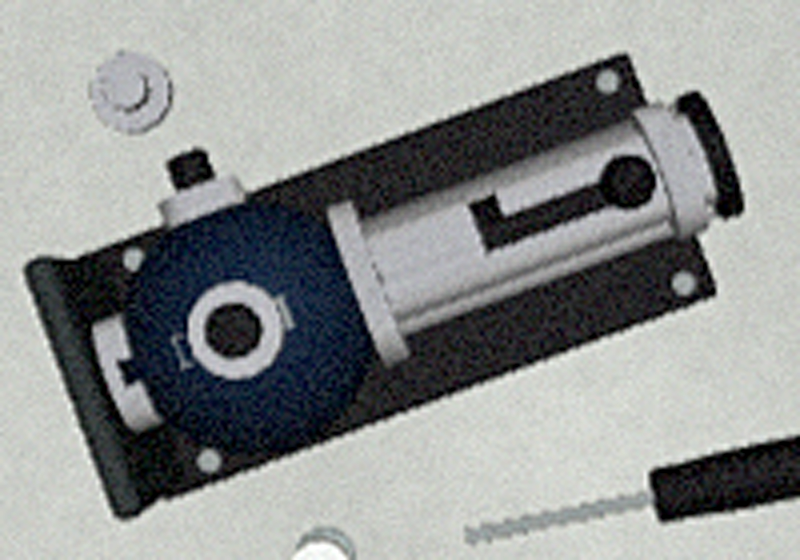

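View pics/c2.png

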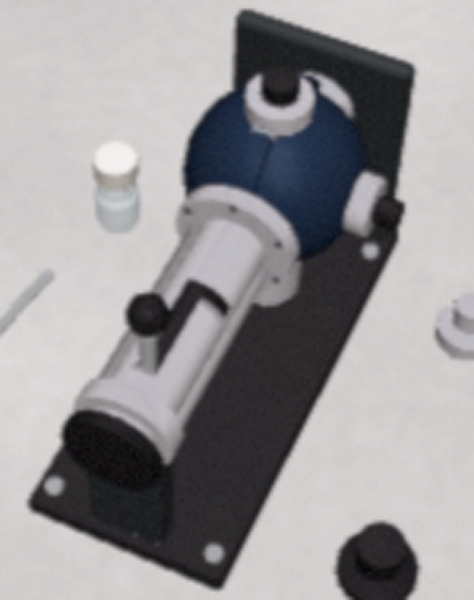

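The crops show the four plate screws, the knob at top crop (628,181) and scene crop (148,313), and the cross leg going towards image-up, away from the robot. I'll cast these to points.

```bash
cat > h.py <<'E'
import numpy as np, cv2
from cell import arm, imaging
from scipy.spatial.transform import Rotation as R
def ray(n,uv):
    p=imaging.camera_params(n); M=R.from_rotvec(p['rvec']).as_matrix()
    d=M.T@np.array([(uv[0]-p['cx'])/p['fx'],(uv[1]-p['cy'])/p['fy'],1]); return -M.T@p['tvec'],d
def plane(n,uv,z):
    c,d=ray(n,uv); return c+d*(z-c[2])/d[2]
def tri(u1,u2):
    a,d=ray('top',u1);b,e=ray('scene',u2)
    s=np.linalg.lstsq(np.c_[d,-e],b-a,rcond=None)[0]; p,q=a+d*s[0],b+e*s[1]
    return (p+q)/2,np.linalg.norm(p-q)
T=lambda x,y:(220+(x+.5)/4-.5,180+(y+.5)/4-.5); S=lambda x,y:(250+(x+.5)/3.16-.5,150+(y+.5)/3.158-.5)
E
python3 - <<'E'
from h import *
np.set_printoptions(precision=4,suppress=True)
sc=[plane('top',T(*p),.013) for p in((607,82),(685,283),(209,460),(133,260))]
print(np.array(sc))
for i in range(4): print(np.linalg.norm(sc[i]-sc[i-1]))
print('scene screws',[plane('scene',S(*p),.013) for p in((213,553),(54,486),(370,250))])
k=tri(T(628,181),S(148,313)); print('knob',k,plane('top',T(628,181),.163))
cap=tri(T(233,330),S(283,82)); print('cap',cap, plane('top',T(233,330),.175))
y=(sc[3]-sc[0]+sc[2]-sc[1])[:2]; y/=np.linalg.norm(y); x=np.array([y[1],-y[0]])
print('y',y,'yaw x',np.degrees(np.arctan2(x[1],x[0])))
c=np.mean(sc,0)[:2]; print('plate centre',c)
for n,p in (('knob',k[0][:2]),('cap',cap[0][:2])): print(n,(p-c)@x,(p-c)@y)
p=k[0][:2]-cap[0][:2]; print('knob-cap in xy',p@x,p@y)
print('corner px end',plane('top',T(490,228),.128))
for n,u in (('cup',(253,203)),('plug',(338,165)),('vial',(300,321)),('drv',(383,302))):
    q=plane('top',u,.03)[:2]; print(n,q,(q-c)@x,(q-c)@y)
E
```

```text
[[ 0.6357 -0.0127  0.013 ]
 [ 0.5508 -0.0433  0.013 ]
 [ 0.481   0.1577  0.013 ]
 [ 0.5656  0.1878  0.013 ]]
0.2124043830735751
0.0902799043008003
0.21269857010363757
0.08978408587302567
scene screws [array([ 0.6339, -0.0132,  0.013 ]), array([ 0.5493, -0.043 ,  0.013 ]), array([0.5638, 0.1877, 0.013 ])]
knob (array([ 0.5861, -0.0069,  0.1648]), np.float64(0.0013473348674813476)) [ 0.5866 -0.0066  0.163 ]
cap (array([0.5377, 0.1316, 0.1726]), np.float64(0.00032958203888690886)) [0.5379 0.1315 0.175 ]
y [-0.3289  0.9444] yaw x 19.19920611458083
plate centre [0.5583 0.0724]
knob 0.00016100683655617608 -0.08400228654588857
cap 4.877187419641472e-05 0.06265967624406954
knob-cap in xy 0.00011223496235976138 -0.1466619627899581
corner px end [0.5723 0.041  0.128 ]
cup [0.634  0.1838] 0.10812881889495274 0.08036231801819411
plug [0.6933 0.0423] 0.11760169175071505 -0.07282951860518858
vial [0.4381 0.1106] -0.10098062258947042 0.07556684794849476
drv [ 0.4664 -0.0263] -0.11926911950579293 -0.06302167202962027
```

The geometry agrees: screw spacing is 212 × 90 mm, the knob-to-cap distance is 146.7 mm against 147 expected, and the knob comes out at z 0.165. The tool's x axis is already within 5° of feeder x. Next is a helper that turns feeder targets into tool shifts.

```bash
cat >> h.py <<'E'
yF=np.array([-.3289,.9444,0]); xF=np.array([.9444,.3289,0]); F=np.array([.5583,.0724,0])-.0342*yF
def rel(*pts):   # feeder (x,y,tip z) mm of finger centre -> tool shift cm
    s=arm.observe(); M=R.from_rotvec(s['ee_rot']).as_matrix()
    p=s['position']; g=p-F; print('t',s['clock'],'now x,y,tipz mm',np.round([g@xF*1e3,g@yF*1e3,p[2]*1e3-17],1),'F',np.round(s['force'],1),'w',round(s['width'],3))
    G=np.c_[xF,-yF,[0,0,-1]]; print('ang',np.round(R.from_matrix(M.T@G).as_rotvec(),3))
    for x,y,z in pts: print((x,y,z),np.round(M.T@(F+xF*x/1e3+yF*y/1e3+[0,0,z/1e3+.017]-p)*100,2))
E
python3 -c "
from h import *
rel((0,-92,226))"
```

```text
t 0.1 now x,y,tipz mm [-501.4 -473.2  226. ] F [-0.4  0.7  0.1] w 1.0
ang [-0.001  0.     0.08 ]
(0, -92, 226) [ 5.301e+01 -3.400e+01  5.000e-02]
```

jog_arm --moves '[{"fingers":1,"xyz":[10,-6.4,0],"angular":[0,0,0.08]},{"fingers":1,"xyz":[20,-12.8,0],"angular":[0,0,0.08]},{"fingers":1,"xyz":[30,-19.2,0],"angular":[0,0,0.08]},{"fingers":1,"xyz":[40,-25.6,0],"angular":[0,0,0.08]},{"fingers":1,"xyz":[53,-34,0],"angular":[0,0,0.08]},{"fingers":1,"xyz":[53,-34,0],"angular":[0,0,0.08]},{"fingers":1,"xyz":[53,-34,0],"angular":[0,0,0.08]},{"fingers":1,"xyz":[53,-34,0],"angular":[0,0,0.08]},{"fingers":1,"xyz":[53,-34,0],"angular":[0,0,0.08]},{"fingers":1,"xyz":[53,-34,0],"angular":[0,0,0.08]},{"fingers":1,"xyz":[53,-34,0],"angular":[0,0,0.08]},{"fingers":1,"xyz":[53,-34,0],"angular":[0,0,0.08]}]'

```text
clock: 1.6
position: [0.5996, -0.0472, 0.2431]
ee_rot: [3.097, 0.525, -0.002]
force: [-0.5, -0.2, 0.4]
width: 0.003
```

jog_arm --moves '[{"fingers":1,"xyz":[0,0,0],"angular":[0,0,0]},{"fingers":1,"xyz":[0,0,0],"angular":[0,0,0]}]'

```text
clock: 1.85
position: [0.5994, -0.049, 0.2438]
ee_rot: [3.098, 0.52, -0.0]
force: [0.6, 0.3, -0.1]
width: 0.005
```

```bash
python3 -c "
from h import *
rel((0,-92,226),(0,-92,146))"
```

```text
t 1.85 now x,y,tipz mm [ -1.1 -93.9 226.8] F [ 0.6  0.3 -0.1] w 0.005
ang [ 0.001  0.    -0.003]
(0, -92, 226) [ 0.1  -0.19  0.08]
(0, -92, 146) [ 0.11 -0.2   8.08]
```

jog_arm --moves '[{"fingers":1,"xyz":[0.1,0,4],"angular":[0,0,0]},{"fingers":1,"xyz":[0.1,0,7],"angular":[0,0,0]},{"fingers":1,"xyz":[0.1,0,8.1],"angular":[0,0,0]},{"fingers":1,"xyz":[0.1,0,8.1],"angular":[0,0,0]},{"fingers":1,"xyz":[0.1,0,8.1],"angular":[0,0,0]},{"fingers":1,"xyz":[0.1,-0.5,8.1],"angular":[0,0,0]},{"fingers":1,"xyz":[0.1,-1,8.1],"angular":[0,0,0]},{"fingers":1,"xyz":[0.1,-1.5,8.1],"angular":[0,0,0]},{"fingers":1,"xyz":[0.1,-2,8.1],"angular":[0,0,0]},{"fingers":1,"xyz":[0.1,-2.5,8.1],"angular":[0,0,0]},{"fingers":1,"xyz":[0.1,-2.5,8.1],"angular":[0,0,0]}]'

```text
clock: 3.22
position: [0.5927, -0.023, 0.1629]
ee_rot: [3.098, 0.524, 0.0]
force: [0.9, -1.7, 2.4]
width: 0.003
```

```bash
python3 - <<'E'
from h import *
rel((0,-29,146))
t=imaging.get_image('top')[180:320,220:420,::-1];s=imaging.get_image('scene')[150:330,230:410,::-1]
o=np.hstack([cv2.resize(t,(457,320)),cv2.resize(s,(320,320))]);cv2.imwrite('pics/m1.png',np.clip(o*1.5,0,255).astype(np.uint8))
E
```

```text
t 3.225 now x,y,tipz mm [  1.1 -67.2 145.9] F [ 0.9 -1.7  2.4] w 0.003
ang [ 0. -0. -0.]
(0, -29, 146) [-0.11 -3.82 -0.01]
```

View pics/m1.png

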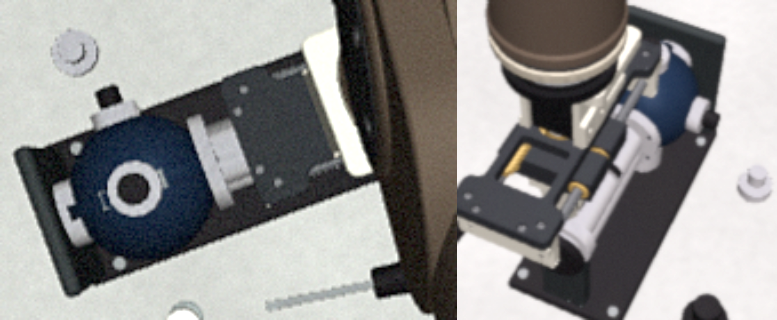

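The gripper is over the barrel behind the knob and a contact force of about 2–3 N shows. I'll keep pushing to the stop.

jog_arm --moves '[{"fingers":1,"xyz":[-0.1,-0.5,0],"angular":[0,0,0]},{"fingers":1,"xyz":[-0.1,-1,0],"angular":[0,0,0]},{"fingers":1,"xyz":[-0.1,-1.5,0],"angular":[0,0,0]},{"fingers":1,"xyz":[-0.1,-2,0],"angular":[0,0,0]},{"fingers":1,"xyz":[-0.1,-2.5,0],"angular":[0,0,0]},{"fingers":1,"xyz":[-0.1,-3,0],"angular":[0,0,0]},{"fingers":1,"xyz":[-0.1,-3,0],"angular":[0,0,0]}]'

```text
clock: 4.2
position: [0.5814, 0.0055, 0.1626]
ee_rot: [-3.097, -0.525, 0.001]
force: [1.1, -0.8, 0.3]
width: 0.001
```

```bash
python3 -c "
from h import *
rel((0,-29,146))"
```

```text
t 4.2 now x,y,tipz mm [ -0.2 -36.6 145.6] F [ 1.1 -0.8  0.3] w 0.001
ang [-0.001  0.001  0.001]
(0, -29, 146) [ 0.02 -0.76 -0.04]
```

jog_arm --moves '[{"fingers":1,"xyz":[0,-0.3,0],"angular":[0,0,0]},{"fingers":1,"xyz":[0,-0.6,0],"angular":[0,0,0]},{"fingers":1,"xyz":[0,-0.8,0],"angular":[0,0,0]},{"fingers":1,"xyz":[0,-0.8,0],"angular":[0,0,0]}]'

```text
clock: 4.7
position: [0.5789, 0.0124, 0.1626]
ee_rot: [-3.097, -0.524, 0.001]
force: [1.3, -1.5, 0.2]
width: 0.003
```

jog_arm --moves '[{"fingers":1,"xyz":[0,-0.2,0],"angular":[0,0,0]},{"fingers":1,"xyz":[0,-0.3,0],"angular":[0,0,0]},{"fingers":1,"xyz":[0,-0.3,0],"angular":[0,0,0]}]'

```text
clock: 5.08
position: [0.578, 0.0151, 0.1626]
ee_rot: [-3.098, -0.524, 0.001]
force: [0.4, -2.7, 0.7]
width: 0.004
```

```bash
python3 -c "
from h import *
rel((0,-29,146))"
```

```text
t 5.075 now x,y,tipz mm [ -0.2 -26.4 145.6] F [ 0.4 -2.7  0.7] w 0.004
ang [-0.  0. -0.]
(0, -29, 146) [ 0.02  0.26 -0.04]
```

No stop force yet, so the closed fingers are thinner than I assumed. I'll keep going in small steps until the force rises.

jog_arm --moves '[{"fingers":1,"xyz":[0,-0.2,0],"angular":[0,0,0]},{"fingers":1,"xyz":[0,-0.3,0],"angular":[0,0,0]},{"fingers":1,"xyz":[0,-0.3,0],"angular":[0,0,0]}]'

```text
clock: 5.45
position: [0.5776, 0.0162, 0.1628]
ee_rot: [3.096, 0.521, 0.0]
force: [3.2, -8.0, 0.5]
width: 0.004
```

jog_arm --moves '[{"fingers":1,"xyz":[0,-0.2,0],"angular":[0,0,0]},{"fingers":1,"xyz":[0,-0.3,0],"angular":[0,0,0]},{"fingers":1,"xyz":[0,-0.3,0],"angular":[0,0,0]}]'

```text
clock: 5.82
position: [0.5773, 0.017, 0.1629]
ee_rot: [3.094, 0.518, 0.002]
force: [3.3, -12.6, 1.0]
width: 0.004
```

```bash
python3 - <<'E'
from h import *
rel((0,-29,146))
t=imaging.get_image('top')[180:320,220:420,::-1];s=imaging.get_image('scene')[150:330,230:410,::-1]
o=np.hstack([cv2.resize(t,(457,320)),cv2.resize(s,(320,320))]);cv2.imwrite('pics/m2.png',np.clip(o*1.5,0,255).astype(np.uint8))
E
```

```text
t 5.825 now x,y,tipz mm [ -0.3 -24.4 145.9] F [  3.3 -12.6   1. ] w 0.004
ang [ 0.004 -0.    -0.004]
(0, -29, 146) [ 0.03  0.46 -0.01]
```

View pics/m2.png

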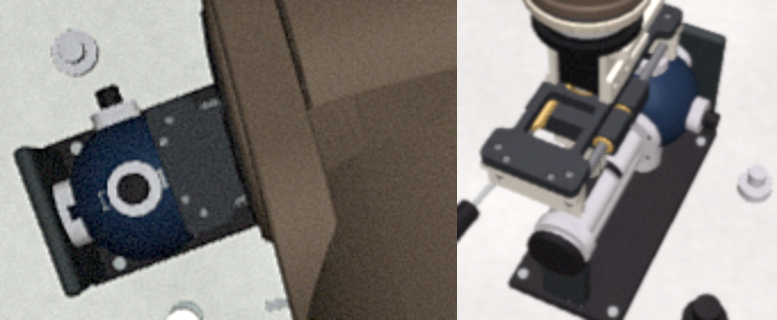

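The force rose to 13 N at finger y = -24.4, so the plunger is at its stop. The view shows the gripper over the barrel, clear of the port. I'll back off, move round to the -x side, then check that the knob is at the corner.

jog_arm --moves '[{"fingers":1,"xyz":[0,1.5,0],"angular":[0,0,0]},{"fingers":1,"xyz":[0,1.5,0],"angular":[0,0,0]},{"fingers":1,"xyz":[-2,1.5,0],"angular":[0,0,0]},{"fingers":1,"xyz":[-4,1.5,0],"angular":[0,0,0]},{"fingers":1,"xyz":[-4,1.5,0],"angular":[0,0,0]},{"fingers":1,"xyz":[-4,1.5,0],"angular":[0,0,0]}]'

```text
clock: 6.68
position: [0.5441, -0.0056, 0.1629]
ee_rot: [-3.097, -0.524, -0.001]
force: [0.2, 0.1, -0.5]
width: 0.007
```

```bash
python3 - <<'E'
from h import *
rel((-30,-8,140),(-20,-8,140),(-9.5,-8,138),(0,-8,136),(10,-8,133),(18,-8,130),(23,-8,127.5))
t=imaging.get_image('top')[180:320,220:420,::-1];s=imaging.get_image('scene')[150:330,230:410,::-1]
o=np.hstack([cv2.resize(t,(457,320)),cv2.resize(s,(320,320))]);cv2.imwrite('pics/m3.png',np.clip(o*1.5,0,255).astype(np.uint8))
E
```

```text
t 6.675 now x,y,tipz mm [-39.1 -34.8 145.9] F [ 0.2  0.1 -0.5] w 0.007
ang [-0.    -0.001  0.   ]
(-30, -8, 140) [ 0.91 -2.68  0.59]
(-20, -8, 140) [ 1.91 -2.68  0.6 ]
(-9.5, -8, 138) [ 2.96 -2.68  0.8 ]
(0, -8, 136) [ 3.91 -2.68  1.  ]
(10, -8, 133) [ 4.91 -2.68  1.3 ]
(18, -8, 130) [ 5.71 -2.68  1.6 ]
(23, -8, 127.5) [ 6.21 -2.68  1.85]
```

View pics/m3.png

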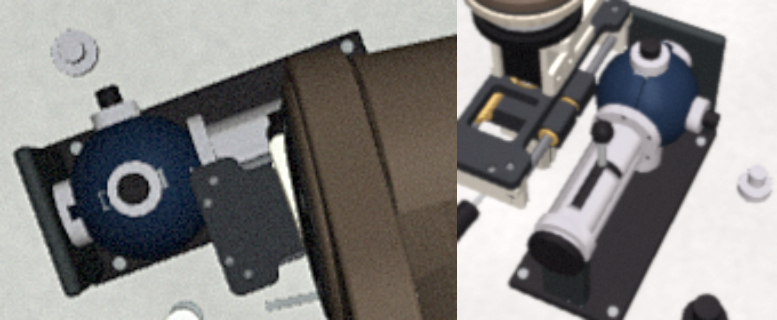

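The handle is now at the corner end of the slot, with the knob at about (312,224) in the scene image. I'll check that against the projected knob position for y = 0 while planning the swing.

```bash
python3 - <<'E'
from h import *
p=imaging.camera_params('scene');K=np.array([[p['fx'],0,p['cx']],[0,p['fy'],p['cy']],[0,0,1]])
for y in(0,-.003,-.006): print(y,cv2.projectPoints((F+yF*y+[0,0,.163])[None],p['rvec'],p['tvec'],K,None)[0].ravel())
E
```

```text
0 [312.2285527  224.20700485]
-0.003 [311.33794089 225.6791733 ]
-0.006 [310.44336625 227.15789224]
```

jog_arm --moves '[{"fingers":1,"xyz":[0.6,-1.3,0.3],"angular":[0,0,0]},{"fingers":1,"xyz":[0.6,-2.7,0.6],"angular":[0,0,0]},{"fingers":1,"xyz":[0.9,-2.7,0.6],"angular":[0,0,0]},{"fingers":1,"xyz":[1.4,-2.7,0.6],"angular":[0,0,0]},{"fingers":1,"xyz":[1.9,-2.7,0.6],"angular":[0,0,0]},{"fingers":1,"xyz":[2.4,-2.7,0.7],"angular":[0,0,0]},{"fingers":1,"xyz":[2.9,-2.7,0.8],"angular":[0,0,0]},{"fingers":1,"xyz":[2.9,-2.7,0.8],"angular":[0,0,0]}]'

```text
clock: 7.78
position: [0.5623, 0.0285, 0.1545]
ee_rot: [-3.098, -0.523, -0.0]
force: [-0.5, 0.2, 0.3]
width: 0.01
```

```bash
python3 - <<'E'
from h import *
rel((0,-8,136),(10,-8,133),(18,-8,130),(23,-8,127.5))
E
```

```text
t 7.775 now x,y,tipz mm [-10.6  -8.6 137.5] F [-0.5  0.2  0.3] w 0.01
ang [ 0. -0. -0.]
(0, -8, 136) [ 1.06 -0.06  0.15]
(10, -8, 133) [ 2.06 -0.06  0.45]
(18, -8, 130) [ 2.86 -0.06  0.75]
(23, -8, 127.5) [ 3.36 -0.06  1.  ]
```

The knob matches y = 0 to within about 1 mm. Now the swing, following the planned arc.

jog_arm --moves '[{"fingers":1,"xyz":[0.5,0,0.1],"angular":[0,0,0]},{"fingers":1,"xyz":[1.0,0,0.1],"angular":[0,0,0]},{"fingers":1,"xyz":[1.5,0,0.3],"angular":[0,0,0]},{"fingers":1,"xyz":[2.0,0,0.4],"angular":[0,0,0]},{"fingers":1,"xyz":[2.0,0,0.4],"angular":[0,0,0]}]'

```text
clock: 8.4
position: [0.5813, 0.035, 0.1505]
ee_rot: [3.098, 0.523, 0.0]
force: [-0.7, -2.5, -0.1]
width: 0.0
```

```bash
python3 - <<'E'
from h import *
rel((18,-8,130),(23,-8,127.5))
t=imaging.get_image('top')[180:320,220:420,::-1];s=imaging.get_image('scene')[150:330,230:410,::-1]
o=np.hstack([cv2.resize(t,(457,320)),cv2.resize(s,(320,320))]);cv2.imwrite('pics/m4.png',np.clip(o*1.5,0,255).astype(np.uint8))
E
```

```text
t 8.4 now x,y,tipz mm [  9.4  -8.7 133.5] F [-0.7 -2.5 -0.1] w 0.0
ang [ 0. -0. -0.]
(18, -8, 130) [ 0.86 -0.07  0.35]
(23, -8, 127.5) [ 1.36 -0.07  0.6 ]
```

View pics/m4.png

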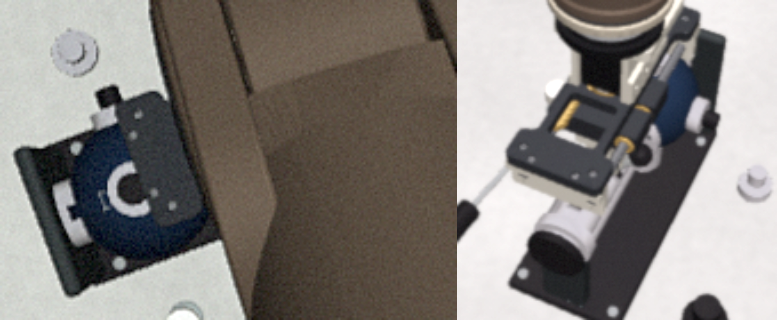

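The knob shows at crop (640,153), swung well over to the +x side, and the gripper clears the port. Now the rest of the arc.

jog_arm --moves '[{"fingers":1,"xyz":[0.4,0,0.1],"angular":[0,0,0]},{"fingers":1,"xyz":[0.9,0,0.3],"angular":[0,0,0]},{"fingers":1,"xyz":[1.1,0,0.45],"angular":[0,0,0]},{"fingers":1,"xyz":[1.4,0,0.6],"angular":[0,0,0]},{"fingers":1,"xyz":[1.4,0,0.6],"angular":[0,0,0]},{"fingers":1,"xyz":[1.4,0,0.6],"angular":[0,0,0]}]'

```text
clock: 9.25
position: [0.5944, 0.0398, 0.1449]
ee_rot: [-3.098, -0.523, -0.001]
force: [-0.1, -2.2, -1.0]
width: 0.006
```

```bash
python3 - <<'E'
from h import *
rel((23,-8,127.5),(25,-8,126))
E
```

```text
t 9.25 now x,y,tipz mm [ 23.4  -8.5 127.9] F [-0.1 -2.2 -1. ] w 0.006
ang [-0.    -0.001 -0.   ]
(23, -8, 127.5) [-0.04 -0.05  0.04]
(25, -8, 126) [ 0.16 -0.05  0.19]
```

Still no stop force, so I'll go on in small steps along the tangent.

jog_arm --moves '[{"fingers":1,"xyz":[0.2,0,0.2],"angular":[0,0,0]},{"fingers":1,"xyz":[0.3,0,0.3],"angular":[0,0,0]},{"fingers":1,"xyz":[0.3,0,0.3],"angular":[0,0,0]}]'

```text
clock: 9.62
position: [0.5967, 0.0405, 0.1418]
ee_rot: [3.097, 0.523, -0.001]
force: [-4.2, -2.5, 4.8]
width: 0.002
```

jog_arm --moves '[{"fingers":1,"xyz":[0.2,0,0.1],"angular":[0,0,0]},{"fingers":1,"xyz":[0.3,0,0.2],"angular":[0,0,0]},{"fingers":1,"xyz":[0.3,0,0.2],"angular":[0,0,0]}]'

```text
clock: 10.0
position: [0.5987, 0.0404, 0.1403]
ee_rot: [3.097, 0.522, -0.003]
force: [-9.4, -6.0, 13.1]
width: 0.005
```

```bash
python3 - <<'E'
from h import *
rel((28,-8,125))
p=imaging.camera_params('scene');K=np.array([[p['fx'],0,p['cx']],[0,p['fy'],p['cy']],[0,0,1]])
for a in(40,50,55,60):
  r=np.radians(a);print(a,cv2.projectPoints((F+xF*.058*np.sin(r)+[0,0,.105+.058*np.cos(r)])[None],p['rvec'],p['tvec'],K,None)[0].ravel())
s=imaging.get_image('scene')[190:260,290:370,::-1]
cv2.imwrite('pics/m5.png',np.clip(cv2.resize(s,(640,560),interpolation=cv2.INTER_CUBIC)*1.5,0,255).astype(np.uint8))
E
```

```text
t 10.0 now x,y,tipz mm [ 27.6  -9.3 123.3] F [-9.4 -6.  13.1] w 0.005
ang [ 0.001  0.002 -0.001]
(28, -8, 125) [ 0.04 -0.13 -0.17]
40 [335.50285115 238.78301522]
50 [339.79873483 243.43746802]
55 [341.60233795 245.80624339]
60 [343.15746857 248.1747144 ]
```

View pics/m5.png

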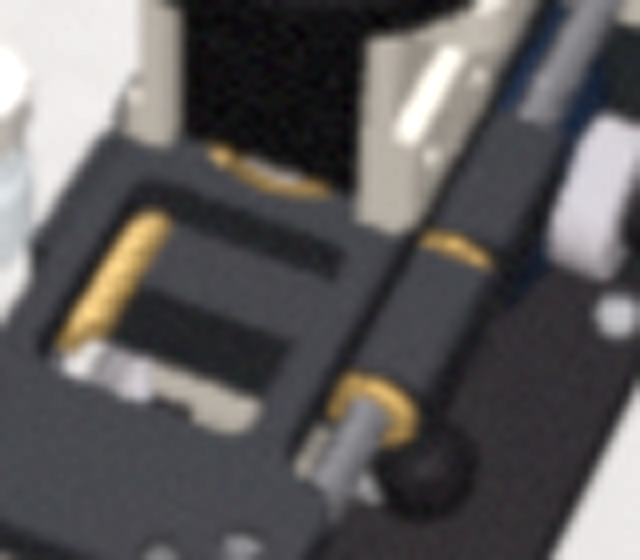

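The knob is at (343.5,248.5), which matches 60° (343.2,248.2), and the contact force of about 17 N shows it is against the stop. I'll retract.

jog_arm --moves '[{"fingers":1,"xyz":[-0.4,0,-0.6],"angular":[0,0,0]},{"fingers":1,"xyz":[-0.8,0,-1.5],"angular":[0,0,0]},{"fingers":1,"xyz":[-1.5,0,-4],"angular":[0,0,0]},{"fingers":1,"xyz":[-1.5,0,-10],"angular":[0,0,0]},{"fingers":1,"xyz":[-10,6,-12],"angular":[0,0,0]},{"fingers":1,"xyz":[-20,12,-12],"angular":[0,0,0]},{"fingers":1,"xyz":[-25,20,-12],"angular":[0,0,0]},{"fingers":1,"xyz":[-25,20,-12],"angular":[0,0,0]},{"fingers":1,"xyz":[-25,20,-12],"angular":[0,0,0]},{"fingers":1,"xyz":[-25,20,-12],"angular":[0,0,0]},{"fingers":1,"xyz":[-25,20,-12],"angular":[0,0,0]},{"fingers":1,"xyz":[-25,20,-12],"angular":[0,0,0]}]'

```text
clock: 11.55
position: [0.4303, -0.2278, 0.2598]
ee_rot: [-3.097, -0.528, -0.001]
force: [0.8, 0.5, 1.0]
width: 0.005
```

```bash
python3 - <<'E'
from h import *
rel()
t=imaging.get_image('top')[140:340,220:450,::-1];s=imaging.get_image('scene')[150:350,200:410,::-1]
o=np.hstack([cv2.resize(t,(414,360)),cv2.resize(s,(378,360))]);cv2.imwrite('pics/m6.png',np.clip(o*1.5,0,255).astype(np.uint8))
E
```

```text
t 11.55 now x,y,tipz mm [-219.6 -207.2  242.8] F [0.8 0.5 1. ] w 0.005
ang [-0.    -0.001  0.003]
```

View pics/m6.png

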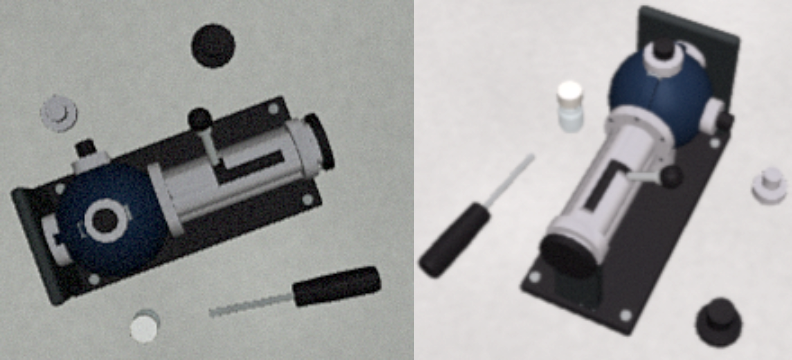

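The handle is lying over on the +x side at the end of the cross leg, the loose things are where they were, and the hand is clear. One numeric check, then hand in.

```bash
python3 - <<'E'
from h import *
k,g=tri((331.1,206.1),(342.4,248.3)); d=k-F; print('knob feeder mm',d@xF*1e3,d@yF*1e3,k[2]*1e3,'gap',g,'angle',np.degrees(np.arctan2(d@xF,k[2]-.105)))
a=[cv2.imread('pics/top0.png')[140:340,220:450],imaging.get_image('top')[140:340,220:450,::-1]]
for n,(u,v) in (('cup',(253,203)),('plug',(338,165)),('vial',(300,321)),('drv',(407,299))):
    u-=220;v-=140;print(n,'mean pixel change',np.abs(a[0][v-14:v+14,u-14:u+14].astype(float)-a[1][v-14:v+14,u-14:u+14]).mean().round(2))
E
```

```text
knob feeder mm 49.63531588609936 -0.5686814231555323 134.0439026827429 gap 0.0006724895916789569 angle 59.666137276454556
cup mean pixel change 2.89
plug mean pixel change 5.0
vial mean pixel change 2.92
drv mean pixel change 5.02
```

```bash
python3 -c "
from cell import job
print(job.sign_off())"
```

```text
the job is handed in; nothing more can be done
None
```

The job is handed in: the plunger is locked home, and the hand is well clear of the instrument. I pushed only from outside with closed fingers, first along the slot until the force rose to about 13 N at the stop. I then swung the handle down until about 17 N showed it was against the end of the cross leg.

- **Handle position:** the last two-view check puts the knob at feeder (49.6, -0.6, 134.0) mm. The plunger is therefore about 49.4 mm home and the handle at about 59.7°, where the ends are 50 mm and 60°.
- **Hand:** it stands about 0.3 m away with only about 1 N on the force reading, which is at noise level.
- **Loose things:** all four look unmoved in the last picture, and the plug and driver measure at their starting pixels. Pixel change around the plug and driver was higher (5.0) than around the cup and vial (2.9). I took that as image noise on dark surfaces.
- **One mismatch:** the closed fingers stopped about 4–5 mm further along the barrel than my size estimate predicted. I took this to mean thinner fingers, and the picture then confirmed the knob at the slot's corner.

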